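# Seat a bracket in the stud-weld jig and hold it down through the guard window

## Robot

A 7-joint arm with a two-finger parallel gripper is mounted at the origin on the work surface; the furniture and walls round the work are solid. World frame = base frame: x ahead of the robot, y to its left, z up, the work surface at z = 0. Lengths are in m, angles in rad, forces in N, time in s.
With the tool pointing down it reaches from about 0.425 to 0.875 m from the base axis. Payload 9.9 kg.
Tool frame: the origin (TCP) lies on the mounting face of the last link; the fingertips stand 173 mm ahead of it and the grasp point (between the pads) lies 155 mm ahead of it (r.tip_extent is the distance from the TCP to the fingertips, in m); x points along the fingers, y is the direction in which the jaws open and shut, and the axes are right-handed (so a half turn about x gives the same grasp; the last joint's range is limited). The gripper opens to 85 mm and grips with 20 to 120 N. Pads are 22 mm wide; open, the fingers measure 114 mm over their backs; the gripper's body (76 mm by 85 mm) begins 54 mm behind the grasp point. The pads swing forward as they close: fully open they stand 13 mm farther back than shut.
Start: joints at [1.094, 0.576, 0.025, 1.437, -0.015, 1.129, -0.057], TCP at [0.258, -0.624, 0.405] pointing down, gripper open.
Joint ranges: [-2.76, 2.76], [-0.34, 2.15], [-1.52, 1.57], [0.19, 2.46], [-1.09, 4.23], [0.17, 1.99], [-2.82, 2.82]. Speed limits (rad/s): [2.22, 2.22, 3.01, 3.01, 3.14, 3.14, 3.14].

## Interface

Orientations are given as a unit quaternion [w, x, y, z].
In Python, from rig import r, eyes, order gives the robot as it stands.
- The arm moves only by the tool arm_command, never from a script. Its argument "increments" is a list of rows, each a list of 4 numbers: the shift along the tool's x, y, z in m, then the turn about the tool's x in degrees. A call has 1 to 12 rows; each row shifts and turns the commanded pose from where the row before left it, along the tool's axes as they then stand; what a row does not reach is not made up. A row lasts 1/12 s, in which the tool goes at most 41.7 mm and 7.16 degrees, less where a joint would pass 70% of its speed; a pose out of reach is approached as far as the arm can. A call with a gripper value outside its range is refused whole. "jaw" is the finger opening in m, from 0 to 0.0854, set as the call begins (left out, the last holds). The fingers move at their own pace and stop on an object; the grip force is fixed at half the most. Time passes only in rows, so rows that do not move let the fingers close. It gives the time, the measured TCP pose, the force and the opening at its end, in the units of the state.
- r.read_state(): the state, without advancing time (a new reading comes with each control period).
- eyes.read_camera(name): name is "scene" or "top"; returns the picture (420x560x3 uint8, red, green, blue); there is no depth.
- eyes.camera_params(name): a dict with "K" (3x3 intrinsics, pixels), "pose" (4x4, takes a point from camera to world coordinates). Camera axes: x right, y down, z forward; pixel columns grow to the right and rows downward; lengths in m; the calibration is good to about 2 mm. A picture is of the moment at which its call begins. camera_params takes no time and is no camera call.
- order.close_job(): hands the job in, once; it reports no verdict.
The state is a dict: "clock": time; "joint_positions": joint angles; "dq": joint speeds; "tau": joint torques, N m; "position": TCP position; "tcp_rot": TCP orientation; "contact_force": force on the tool from outside, world axes, zero at the start; "torque": the same for the moment, N m; "gripper_width": finger opening in m.
Only numpy, scipy, OpenCV 4.12 (cv2) and the standard library are available. Lean on these libraries where they do the work, as an engineer would, in place of code of your own. Each camera call takes 0.05 s, during which the arm holds its last target.

## Task

Get the bracket ready for its stud: push it along its channel in the weld jig, flat on the plate, until it is fully home against the end stop. Then reach through the window of the clear guard with the fingertips, press the red hold-down's black finger pad until the foot clamps the bracket firmly, and finish there, still holding it down (the hold-down springs up when let go). Do not touch the guard, which is interlocked, and leave the other things on the table where they are.

Things in the scene. Friction and masses are not known exactly. Their poses are not given: they have to be found in the camera images.
- weld_jig: Dark steel base plate of the jig, 160 (x) x 290 (y) x 12 mm, fixed, place and yaw vary. Origin: centre of its underside; z up; +y: the way the bracket is fed. A brass post 36 mm high over the table stands at x -55, y -75 mm. The guard covers y +26 to +144 mm; below y +26 the plate is open from above.
- jig_stop (a point): Foot of the end stop's face, on the plate's upper face, mid channel: at x +25, y +105, z +12 mm in the jig's frame. The stop is 16 mm high over the plate. The channel runs along the jig's y at x +25 mm between two steel rails 7 mm high over the plate, 43 mm apart inside, from y -63 to +107 mm.
- bracket: The work: loose galvanised angle bracket, about 0.24 kg, in the channel. Flat 40 (x) x 160 (y) x 4 mm, upstand 40 mm high over all, 4 mm thick, at its -y end. Origin: centre of the flat's underside; upstand's outer face at y -80, leading edge at y +80 mm. Starts 30-55 mm short of the stop; home, its origin is at x +25, y +25, z +12 mm in the jig's frame. Slides with 1-4 N.
- guard: Fixed clear guard on four posts, must not be touched: 4 mm pane 156 x 114 mm, steel edges, side skirts 28 mm deep, window 80 x 80 mm clear with a yellow rim 7 mm wide, 8 mm thick. Origin: window's centre in the pane's mid plane, at x -22, y +85, z +86 mm in the jig's frame; z: outward normal, tilted 0.20 rad from vertical to the jig's -x; x: up the slope; y: the jig's y.
- hold_down (a joint): Angle of the red sprung lever under the guard: 0 up, grows as pressed; hinge along the jig's y at x +70, z +62 mm in its frame. The foot meets the home bracket at about 0.217 rad; limit 0.33 (nothing under it). Springs back. On the pad 2.5 N starts it, 5.5 N brings the foot down; force beyond that reaches the foot doubled: about 12 N in all is firm.
- press_pad: Black finger pad on the lever's free end, 32 (x) x 44 (y) x 8 mm, below the window. Origin: centre of its upper face, at rest at x -20, y +85, z +78 mm in the jig's frame (8 mm under the pane's mid plane). It moves almost straight down, 20 mm, until the foot meets the bracket.
- clamp_foot: Black rubber ball foot, 16 mm across, under the lever. Origin: centre of the ball, at rest at x +25, y +85, z +33 mm in the jig's frame, 9 mm clear above the bracket's flat.
- done_bracket: finished bracket of the same kind with a copper stud standing on it, lying on the table; a bystander, not part of the job. Origin: centre of the flat's underside
- tape_measure: yellow tape measure 43x73x62 mm, bystander. Origin: centre of its underside
- tape_roll: yellow roll of adhesive tape, 91 mm across, 24 mm high, bystander. Origin: centre of its underside
- marker: black marker pen 14x135x16 mm lying, bystander. Origin: centre of its underside
- orange_square: orange triangular welding magnet 62x63x19 mm, bystander. Origin: centre of its underside
Mind the look-alikes: they are no part of the job. Leave any purple look-alike of the bracket alone.

How it is judged:
On the way, in this order (a step that is already met when the one before it is completed fails the run):
1. the bracket is pushed home against the end stop while the hold-down is still up (y of bracket in the frame of weld_jig above 0.022 m and angle between the y axis of bracket and the y axis of weld_jig, either way round below 0.08 rad and z of bracket in the frame of weld_jig below 0.016 m and value of joint hold_down below 0.05 rad), for 0.2 s.
2. the fingers press the pad down and the foot clamps the bracket (y of bracket in the frame of weld_jig above 0.022 m and angle between the y axis of bracket and the y axis of weld_jig, either way round below 0.08 rad and z of bracket in the frame of weld_jig below 0.016 m and value of joint hold_down between 0.195 and 0.27 rad and contact force between clamp_foot and bracket above 4 N and contact force between the fingers and press_pad above 2 N), for 0.3 s.
At the end, for the whole second after the job is handed in: The bracket lies flat in its channel within 3 mm of the end stop, the hold-down is pressed (0.195 to 0.27 rad) by fingers bearing on its pad with over 2 N, and its foot clamps the bracket with over 4 N; all is held so for the last second (all of step 2 and linear speed of bracket below 0.02 m/s); the arm keeps its last pose, push and grip.
It fails at once if the guard is touched (contact force between any of the arm, the fingers and guard above 0.3 N).
It fails at once if the hold-down is pressed down before the bracket is home (value of joint hold_down above 0.1 rad and not (y of bracket in the frame of weld_jig above 0.021 m)).
It fails at once if the bracket is lifted or tipped off the plate (z of bracket in the frame of weld_jig above 0.02 m or angle between bracket's own z axis and vertical above 0.15 rad).
It fails at once if another thing on the table is moved by more than 15 mm (distance of any of done_bracket, tape_measure, tape_roll, marker, orange_square from where it was at the start of the episode above 0.015 m).
It also fails if it takes over 38 s, if anything falls off the work surface, if the arm or the gripper's body presses on something with over 40 N, if the wrist force passes 120 N, or if a joint passes its speed limit or range.

## Working session

There is one attempt and no reset: what is moved stays moved. The work goes in short steps, Python scripts to look and compute and a tool call to move; the robot and the scene stay as the last step left them, time stands still between calls to the robot, and variables do not carry over. Pictures are saved under pics/ and viewed, and the job is handed in when it is done.

Besides the shell and the picture viewer there is one more tool, called after "Request:" as name(argument=value, ...) on one line, values as JSON. arm_command: Moves the arm, as the interface text tells. Its arguments: {"type":"object","properties":{"increments":{"type":"array"},"jaw":{"type":"number"}},"required":["increments"]}

```bash
ls; mkdir -p pics
python3 - <<'E'
from rig import r,eyes,order
import cv2,json
s=r.read_state();print(s); print(r.tip_extent)
for n in("scene","top"):
    im=eyes.read_camera(n);cv2.imwrite(f"pics/{n}0.png",im[:,:,::-1])
    p=eyes.camera_params(n);print(n,p)
E
```

```text
pics
{'clock': 0.0, 'joint_positions': array([ 1.09421571,  0.57652066,  0.02485529,  1.43791693, -0.01497274,
        1.12901801, -0.05650652]), 'dq': array([-0.00173831,  0.00161285,  0.00182551,  0.00077236,  0.00064379,
        0.00095952,  0.00169037]), 'tau': array([-1.50666368e-03, -7.65784478e+01,  2.24967621e+00, -2.85982168e+01,
        1.52285438e-02,  1.27794486e-02, -4.27250939e-05]), 'position': array([ 0.25830502, -0.62343347,  0.40384724]), 'tcp_rot': array([-0.13741586, -0.69335549, -0.1385606 ,  0.69366851]), 'contact_force': array([ 0.05465874, -0.8246003 ,  0.15679614]), 'torque': array([-0.02582415,  0.03630748,  0.00273094]), 'gripper_width': 0.0852013878495952}
0.1734
scene {'K': array([[423.85566738,   0.        , 278.66302134],
       [  0.        , 423.85566738, 210.59808367],
       [  0.        ,   0.        ,   1.        ]]), 'pose': array([[-0.66225584, -0.50548995,  0.55307966, -0.2093068 ],
       [-0.74919188,  0.43555276, -0.49900434,  0.74677862],
       [ 0.01134631, -0.74483133, -0.66715632,  1.06648207],
       [ 0.        ,  0.        ,  0.        ,  1.        ]])}
top {'K': array([[505.81831088,   0.        , 283.28911664],
       [  0.        , 505.81831088, 208.7750945 ],
       [  0.        ,   0.        ,   1.        ]]), 'pose': array([[ 0.00340568, -0.99904777,  0.04349654,  0.49857528],
       [-0.99990166, -0.0028104 ,  0.01373951,  0.01197562],
       [-0.01360419, -0.04353905, -0.9989591 ,  1.60981072],
       [ 0.        ,  0.        ,  0.        ,  1.        ]])}
```

View pics/scene0.png

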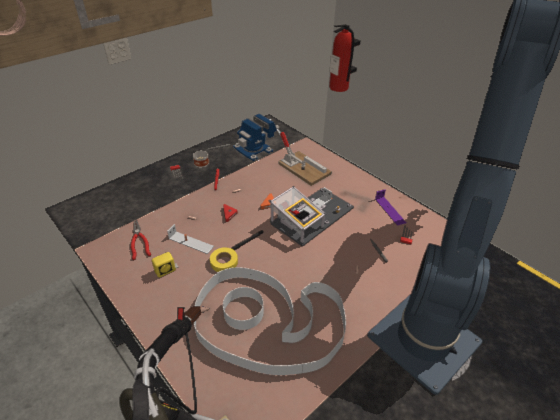

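View pics/top0.png

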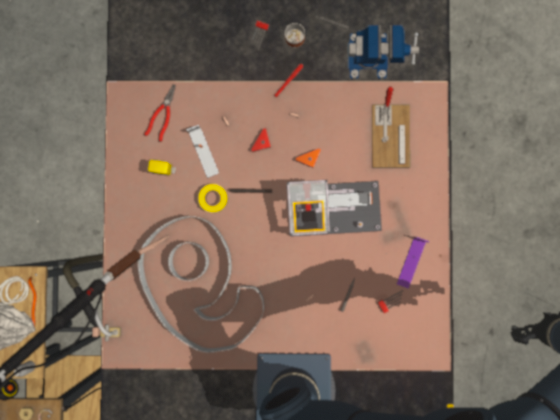

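Run:
```python
import cv2
a=cv2.imread("pics/top0.png")[165:255,260:400];cv2.imwrite("pics/topc.png",cv2.resize(a,None,fx=5.7,fy=5.7,interpolation=cv2.INTER_CUBIC))
a=cv2.imread("pics/scene0.png")[170:260,250:370];cv2.imwrite("pics/scenec.png",cv2.resize(a,None,fx=6.6,fy=6.6,interpolation=cv2.INTER_CUBIC))
```

```text
(no output)
```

View pics/topc.png

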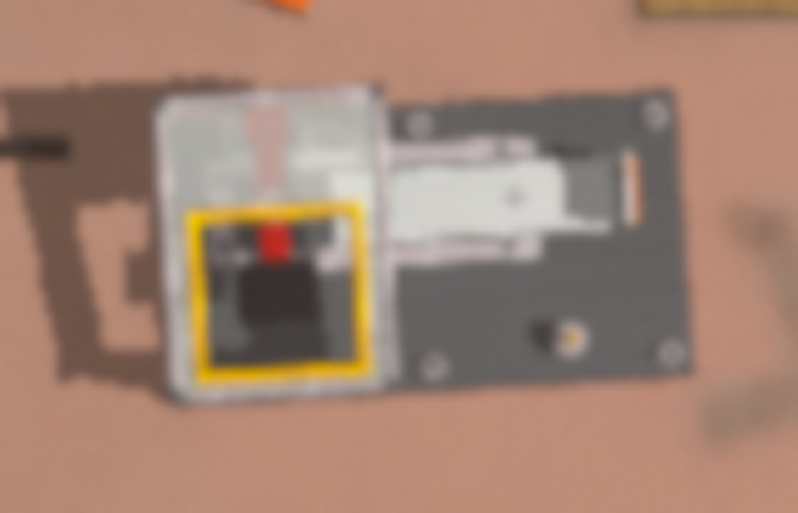

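View pics/scenec.png

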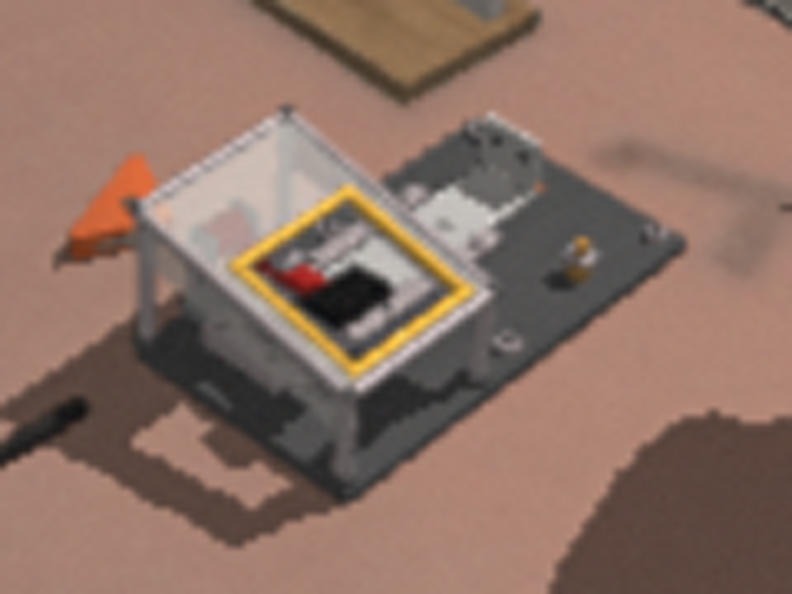

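```bash
cat > h.py <<'E'
import numpy as np
from rig import r,eyes,order
def proj(n,P):
    p=eyes.camera_params(n);T=np.linalg.inv(p["pose"]);q=np.asarray(P)@T[:3,:3].T+T[:3,3];q=q@p["K"].T
    return q[...,:2]/q[...,2:]
def J2W(P,j):
    c,s=np.cos(j[2]),np.sin(j[2]);P=np.asarray(P,float);return P@np.array([[c,-s,0],[s,c,0],[0,0,1]]).T+np.array([j[0],j[1],0])
def G(x,y,z=0):
    t=.2;ex=np.array([np.cos(t),0,np.sin(t)]);ez=np.array([-np.sin(t),0,np.cos(t)])
    return np.array([-.022,.085,.086])+x*ex+y*np.array([0,1,0])+z*ez
E
cat > fit.py <<'E'
from h import *
from scipy.optimize import least_squares
a=.047;rz=.004
C=[("top",[(.08,-.145,.012),(678,92)]),("top",[(-.08,-.145,.012),(692,373)]),("top",[(-.055,-.075,.036),(572,338)]),
("top",[G(a,a,rz),(187,213)]),("top",[G(a,-a,rz),(363,203)]),("top",[G(-a,-a,rz),(372,375)]),("top",[G(-a,a,rz),(197,385)]),
("scene",[(-.08,.145,.012),(348,490)]),("scene",[(-.08,-.145,.012),(685,240)]),("scene",[(-.055,-.075,.036),(583,240)]),
("scene",[G(-a,a,rz),(355,380)]),("scene",[G(a,a,rz),(230,265)]),("scene",[G(a,-a,rz),(348,185)]),("scene",[G(-a,-a,rz),(480,292)])]
def px(n,c):
    s,o=(5.7,(260,165)) if n=="top" else (6.6,(250,170));return (np.array(c)+.5)/s-.5+o
def res(j,cams=("top","scene")): return np.concatenate([proj(n,J2W(P,j))-px(n,c) for n,(P,c) in C if n in cams])
for cams in (("top","scene"),("top",),("scene",)):
    f=least_squares(res,[.55,-.15,0],args=(cams,),loss="soft_l1");print(cams,f.x.round(4));
    if len(cams)==2:j=f.x;print(f.fun.reshape(-1,2).round(2))
np.save("j.npy",j)
# bracket upstand: top edge at z 52 ; crop px
for n,c,z in (("top",(640,150),.052),("top",(640,225),.052)):
    p=eyes.camera_params(n);u=px(n,c);d=p["pose"][:3,:3]@np.linalg.inv(p["K"])@np.r_[u,1];o=p["pose"][:3,3];w=o+d*(z-o[2])/d[2]
    q=J2W((w-[j[0],j[1],0]),[0,0,-j[2]]);print(n,w.round(4),q.round(4))
E
python3 fit.py
```

```text
('top', 'scene') [ 0.5704 -0.1267  0.065 ]
[[-0.23 -0.59]
 [ 0.86  0.67]
 [ 0.2   0.15]
 [-0.32 -0.06]
 [ 0.2  -0.26]
 [ 0.2   0.36]
 [-0.2   0.52]
 [-0.08  0.86]
 [ 0.5  -0.31]
 [-0.18  0.36]
 [ 0.01 -0.34]
 [-0.64 -0.15]
 [-0.03 -0.38]
 [-0.66 -0.24]]
('top',) [ 0.5707 -0.1265  0.0618]
('scene',) [ 0.57   -0.1268  0.0685]
top [ 0.6223 -0.2393  0.052 ] [ 0.0445 -0.1157  0.052 ]
top [ 0.5817 -0.2391  0.052 ] [ 0.004  -0.1129  0.052 ]
```

```bash
cat >> h.py <<'E'
from scipy.spatial.transform import Rotation as Ro
def R(): 
    q=np.array(r.read_state()["tcp_rot"]);return Ro.from_quat(q[[1,2,3,0]]).as_matrix()
def plan(jp,tipz,j=None):
    """tool-axis shift to bring fingertip centre to jig xy jp, world tip height tipz"""
    j=np.load("j.npy") if j is None else j
    s=r.read_state();M=R();tip=s["position"]+M[:,0]*r.tip_extent
    w=J2W([*jp,tipz],j);e=np.array([np.cos(j[2]),np.sin(j[2]),0])
    ang=np.degrees(np.arctan2(e@M[:,2],e@M[:,1]))  # turn about tool x to bring tool y onto jig x
    a=ang if abs(ang)<90 else ang-180*np.sign(ang)
    tj=J2W(tip-[j[0],j[1],0],[0,0,-j[2]])
    print("t",s["clock"],"tip jig",tj.round(4),"target world",w.round(4),"shift tool",(M.T@(w-tip)).round(4),"turn deg",round(a,2),"| per jig-axis unit:",(M.T@J2W(np.eye(3),[0,0,j[2]]).T).round(3).tolist(),"F",s["contact_force"].round(2),"w",round(float(s["gripper_width"]),4))
E
python3 -c "
from h import *
print(R().round(4)); plan((.025,-.165),.18)"
```

```text
[[-6.000e-04  3.828e-01 -9.238e-01]
 [ 1.300e-03 -9.238e-01 -3.828e-01]
 [-1.000e+00 -1.500e-03  1.000e-04]]
t 0.1 tip jig [-0.3437 -0.4752  0.2305] target world [ 0.606  -0.2897  0.18  ] shift tool [ 0.0508 -0.1749 -0.449 ] turn deg -71.21 | per jig-axis unit: [[-0.001, 0.001, -1.0], [0.322, -0.947, -0.001], [-0.947, -0.322, 0.0]] F [ 1.45 -0.26 -0.28] w 0.0854
```

Request:
arm_command(increments=[[0, -0.0145, -0.037, 0], [0, -0.0145, -0.037, 0], [0, -0.0145, -0.037, 0], [0, -0.0145, -0.037, 0], [0, -0.0145, -0.037, 0], [0, -0.0145, -0.037, 0], [0, -0.0145, -0.037, 0], [0, -0.0145, -0.037, 0], [0, -0.0145, -0.037, 0], [0, -0.0145, -0.037, 0], [0, -0.0145, -0.037, 0], [0, -0.0145, -0.037, 0]], jaw=0)

```text
clock: 1.1
position: [0.6031, -0.2913, 0.4044]
tcp_rot: [-0.138, -0.693, -0.138, 0.694]
contact_force: [0.2, -0.3, -0.9]
gripper_width: 0.0001
```

Request:
arm_command(increments=[[0, 0, 0, -6.5], [0, 0, 0, -6.5], [0, 0, 0, -6.5], [0, 0, 0, -6.5], [0, 0, 0, -6.5], [0, 0, 0, -6.5], [0, 0, 0, -6.5], [0, 0, 0, -6.5], [0, 0, 0, -6.5], [0, 0, 0, -6.5], [0, 0, 0, -6.2], [0, 0, 0, 0]])

```text
clock: 2.1
position: [0.6017, -0.2932, 0.4042]
tcp_rot: [0.517, 0.482, 0.517, -0.482]
contact_force: [-0.2, -0.0, 0.5]
gripper_width: -0.0004
```

```bash
python3 -c "
from h import *
plan((.025,-.15),.026)
import cv2
cv2.imwrite('pics/top1.png',cv2.resize(eyes.read_camera('top')[140:270,230:430,::-1],None,fx=4,fy=4,interpolation=2))
cv2.imwrite('pics/scene1.png',cv2.resize(eyes.read_camera('scene')[100:280,220:440,::-1],None,fx=3.3,fy=3.3,interpolation=2))"
```

```text
t 2.1 tip jig [ 0.0204 -0.1681  0.2308] target world [ 0.605  -0.2747  0.026 ] shift tool [ 0.2048  0.0049 -0.0179] turn deg 0.25 | per jig-axis unit: [[-0.001, 0.001, -1.0], [1.0, 0.004, -0.001], [0.004, -1.0, -0.001]] F [-0.19 -0.02  0.5 ] w -0.0004
```

View pics/scene1.png

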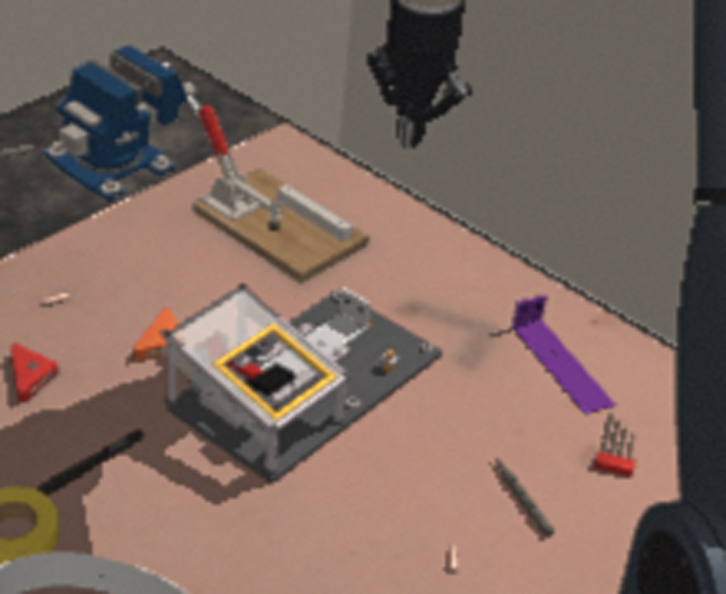

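Request:
arm_command(increments=[[0.025, 0.001, -0.002, 0], [0.025, 0.001, -0.002, 0], [0.025, 0.001, -0.002, 0], [0.025, 0.001, -0.002, 0], [0.025, 0.001, -0.002, 0], [0.02, 0, -0.002, 0], [0.02, 0, -0.002, 0], [0.02, 0, -0.002, 0], [0.01, 0, -0.002, 0], [0.01, 0, 0, 0], [0, 0, 0, 0]])

```text
clock: 3.12
position: [0.6054, -0.2743, 0.198]
tcp_rot: [0.515, 0.483, 0.516, -0.484]
contact_force: [-0.1, 0.2, -0.0]
gripper_width: -0.0002
```

```bash
python3 -c "
from h import *
plan((.025,-.09),.026)
import cv2
cv2.imwrite('pics/top2.png',cv2.resize(eyes.read_camera('top')[140:270,230:430,::-1],None,fx=4,fy=4,interpolation=2))
cv2.imwrite('pics/scene2.png',cv2.resize(eyes.read_camera('scene')[130:270,250:410,::-1],None,fx=4.2,fy=4.2,interpolation=2))"
```

```text
t 3.1167 tip jig [ 0.025  -0.1494  0.0246] target world [ 0.6012 -0.2149  0.026 ] shift tool [-0.0013 -0.0001 -0.0594] turn deg -0.08 | per jig-axis unit: [[-0.002, 0.001, -1.0], [1.0, -0.001, -0.002], [-0.001, -1.0, -0.001]] F [-0.12  0.21 -0.02] w -0.0002
```

View pics/scene2.png

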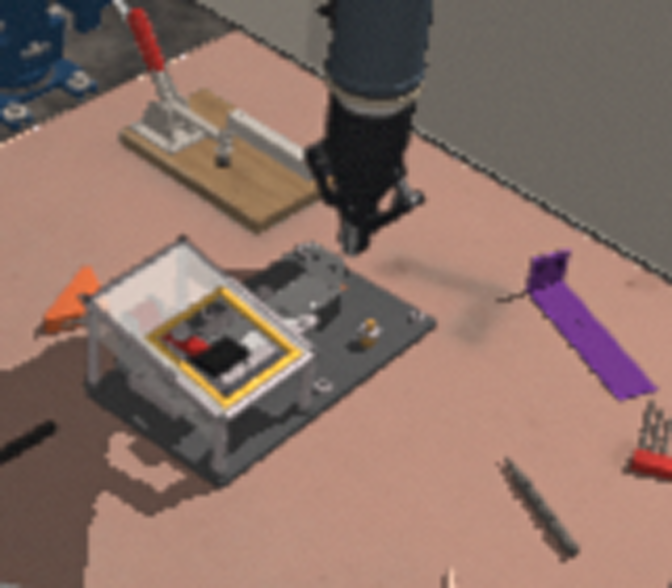

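Request:
arm_command(increments=[[0.002, 0, -0.008, 0], [0.002, 0, -0.008, 0], [0, 0, -0.006, 0], [0, 0, -0.004, 0], [0, 0, -0.004, 0], [0, 0, -0.004, 0], [0, 0, -0.004, 0], [0, 0, -0.004, 0], [0, 0, -0.004, 0], [0, 0, -0.004, 0], [0, 0, 0, 0]])

```text
clock: 4.13
position: [0.6026, -0.2236, 0.1957]
tcp_rot: [0.516, 0.483, 0.516, -0.483]
contact_force: [-0.0, 0.5, -0.1]
gripper_width: -0.0
```

```bash
python3 -c "
from h import *
plan((.025,-.066),.021)
import cv2
cv2.imwrite('pics/scene3.png',cv2.resize(eyes.read_camera('scene')[130:270,250:410,::-1],None,fx=4.2,fy=4.2,interpolation=2))"
```

```text
t 4.1333 tip jig [ 0.0259 -0.0986  0.0223] target world [ 0.5996 -0.1909  0.021 ] shift tool [ 0.0013 -0.0008 -0.0326] turn deg 0.04 | per jig-axis unit: [[-0.0, 0.001, -1.0], [1.0, 0.001, -0.0], [0.001, -1.0, -0.001]] F [-0.02  0.5  -0.15] w -0.0
```

View pics/scene3.png

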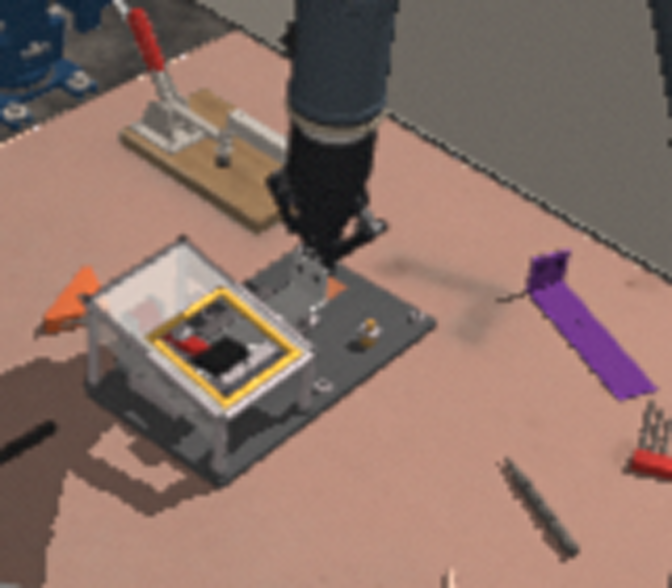

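Request:
arm_command(increments=[[0, 0, -0.004, 0], [0, 0, -0.004, 0], [0, 0, -0.004, 0], [0, 0, -0.004, 0], [0, 0, -0.003, 0], [0, 0, -0.003, 0], [0, 0, -0.002, 0], [0, 0, -0.001, 0]])

```text
clock: 4.85
position: [0.6009, -0.1993, 0.1956]
tcp_rot: [0.516, 0.483, 0.516, -0.483]
contact_force: [-0.2, -0.7, -0.9]
gripper_width: 0.0001
```

```bash
python3 -c "
from h import *
plan((.025,-.066),.021)
import cv2
cv2.imwrite('pics/scene4.png',cv2.resize(eyes.read_camera('scene')[130:270,250:410,::-1],None,fx=4.2,fy=4.2,interpolation=2))
cv2.imwrite('pics/top4.png',cv2.resize(eyes.read_camera('top')[165:255,260:400,::-1],None,fx=5.7,fy=5.7,interpolation=2))"
```

```text
t 4.85 tip jig [ 0.0258 -0.0744  0.0222] target world [ 0.5996 -0.1909  0.021 ] shift tool [ 0.0013 -0.0008 -0.0084] turn deg 0.01 | per jig-axis unit: [[-0.0, 0.0, -1.0], [1.0, 0.0, -0.0], [0.0, -1.0, -0.0]] F [-0.19 -0.69 -0.95] w 0.0001
```

View pics/scene4.png

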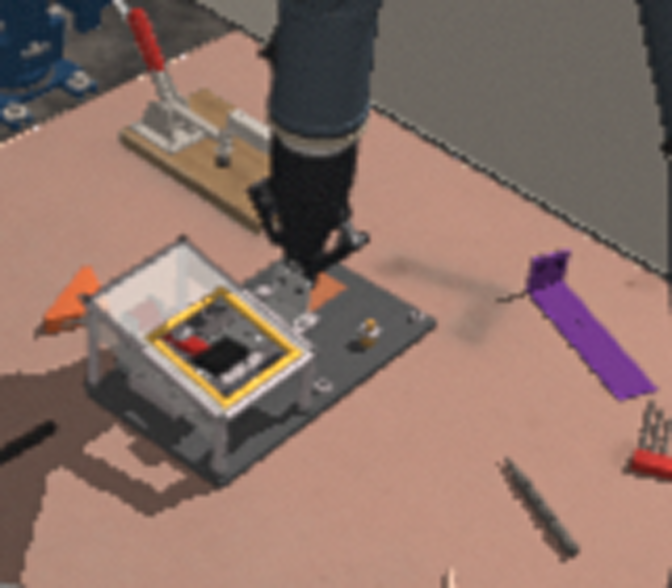

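View pics/top4.png

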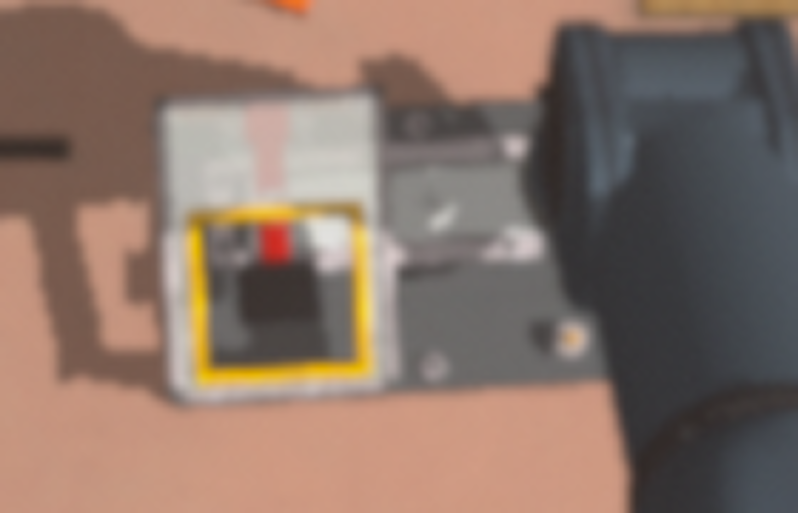

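Request:
arm_command(increments=[[0, 0, -0.002, 0], [0, 0, -0.002, 0], [0, 0, -0.001, 0], [0, 0, -0.001, 0], [0, 0, -0.001, 0], [0, 0, -0.001, 0]])

```text
clock: 5.45
position: [0.6004, -0.1918, 0.1957]
tcp_rot: [0.516, 0.484, 0.516, -0.484]
contact_force: [0.2, -1.2, 0.0]
gripper_width: -0.0001
```

Request:
arm_command(increments=[[0, 0, -0.001, 0], [0, 0, -0.001, 0]])

```text
clock: 5.62
position: [0.6002, -0.1905, 0.1957]
tcp_rot: [0.516, 0.483, 0.515, -0.484]
contact_force: [1.2, -8.0, -0.4]
gripper_width: 0.0
```

```bash
python3 -c "
from h import *
plan((.025,-.066),.021)
import cv2
cv2.imwrite('pics/scene5.png',cv2.resize(eyes.read_camera('scene')[150:250,280:380,::-1],None,fx=6,fy=6,interpolation=2))
cv2.imwrite('pics/top5.png',cv2.resize(eyes.read_camera('top')[165:255,260:400,::-1],None,fx=5.7,fy=5.7,interpolation=2))"
```

```text
t 5.6167 tip jig [ 0.0257 -0.0659  0.0223] target world [ 0.5996 -0.1909  0.021 ] shift tool [ 0.0013 -0.0007  0.0001] turn deg -0.05 | per jig-axis unit: [[-0.0, -0.001, -1.0], [1.0, -0.001, -0.0], [-0.001, -1.0, 0.001]] F [ 1.23 -7.98 -0.44] w 0.0
```

View pics/top5.png

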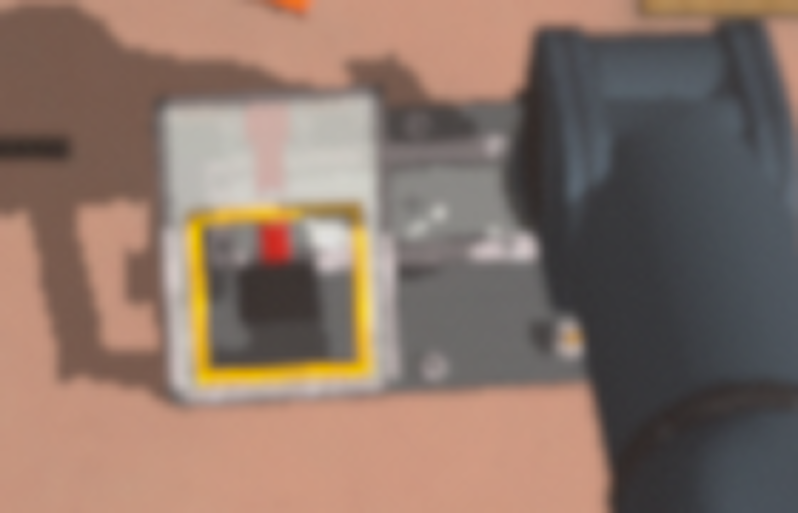

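View pics/scene5.png

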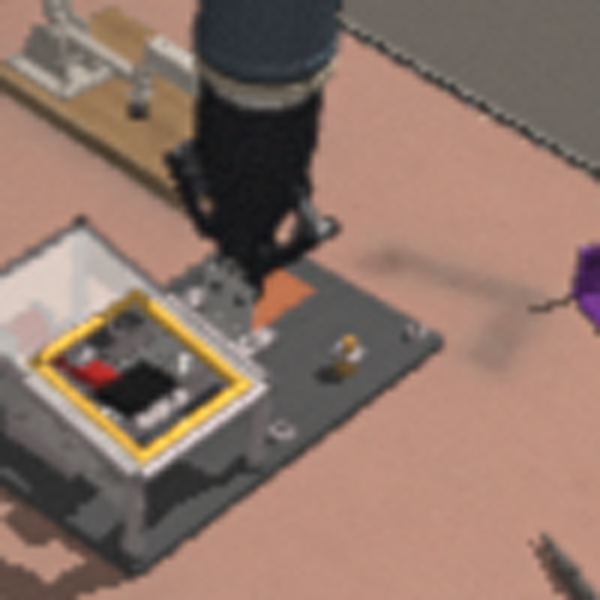

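Request:
arm_command(increments=[[0, 0, 0, 0], [0, 0, 0, 0], [0, 0, 0, 0], [0, 0, 0, 0], [0, 0, 0.005, 0], [0, 0, 0.01, 0], [0, 0, 0.01, 0], [-0.02, 0, 0.005, 0], [-0.03, 0, 0, 0], [-0.03, 0, 0, 0], [-0.03, 0, 0, 0], [-0.03, 0, 0, 0]])

```text
clock: 6.72
position: [0.602, -0.2207, 0.3371]
tcp_rot: [0.516, 0.484, 0.516, -0.484]
contact_force: [-0.4, -0.3, -0.3]
gripper_width: 0.0002
```

```bash
python3 -c "
from h import *
plan((-.02,.085),.165)
import cv2
cv2.imwrite('pics/scene6.png',cv2.resize(eyes.read_camera('scene')[100:260,230:390,::-1],None,fx=3.7,fy=3.7,interpolation=2))
cv2.imwrite('pics/top6.png',cv2.resize(eyes.read_camera('top')[165:255,260:400,::-1],None,fx=5.7,fy=5.7,interpolation=2))"
```

```text
t 6.7167 tip jig [ 0.0254 -0.0958  0.1637] target world [ 0.5449 -0.0432  0.165 ] shift tool [-0.0012 -0.0456 -0.1807] turn deg -0.06 | per jig-axis unit: [[-0.0, 0.0, -1.0], [1.0, -0.001, -0.0], [-0.001, -1.0, -0.0]] F [-0.44 -0.33 -0.33] w 0.0002
```

View pics/scene6.png

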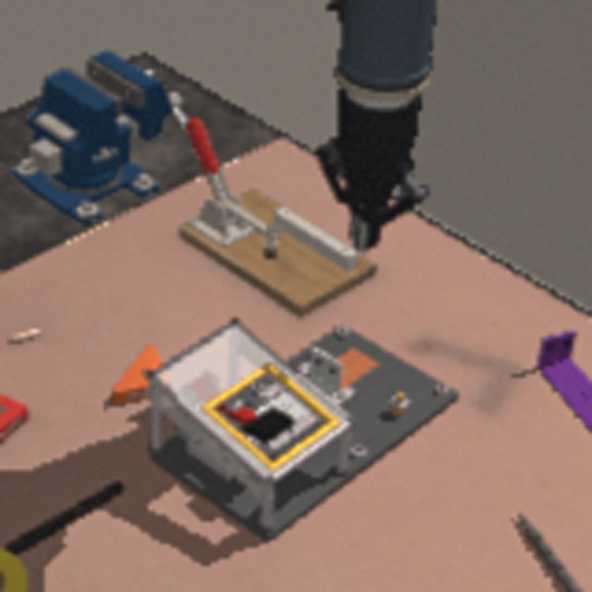

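View pics/top6.png

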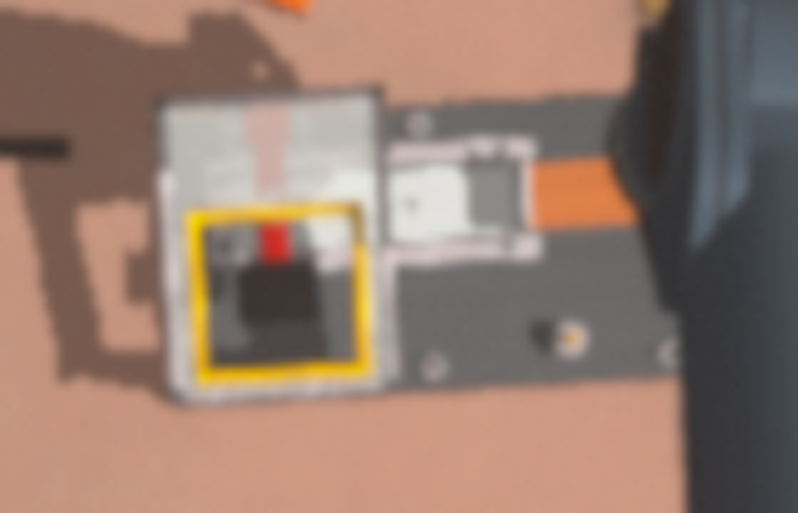

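```bash
python3 -c "
from h import *
from scipy.optimize import least_squares
s=r.read_state();M=R();tip=s['position']+M[:,0]*r.tip_extent
print('tip px',(proj('scene',tip)-[230,100]+.5)*3.7-.5)
for c in [(425,190),(410,212),(320,150),(332,205),(345,215)]:
    u=(np.array(c)+.5)/3.7-.5+[230,100]
    f=least_squares(lambda v:proj('scene',tip+v[0]*M[:,1]-v[1]*M[:,0])-u,[0,.05]);print(c,f.x.round(4))
j=np.load('j.npy')
for c,z in(((534,185),.052),):
    p=eyes.camera_params('top');u=(np.array(c)+.5)/5.7-.5+[260,165];d=p['pose'][:3,:3]@np.linalg.inv(p['K'])@np.r_[u,1];o=p['pose'][:3,3];w=o+d*(z-o[2])/d[2]
    print(J2W((w-[j[0],j[1],0]),[0,0,-j[2]]).round(4))
"
```

```text
tip px [361.2409742  243.14662096]
(425, 190) [-0.0648  0.0941]
(410, 212) [-0.0517  0.0631]
(320, 150) [0.0612 0.0784]
(332, 205) [0.0403 0.0248]
(345, 215) [0.0232 0.0216]
[ 0.0292 -0.0574  0.052 ]
```

```bash
python3 -c "
import cv2
a=cv2.imread('pics/scene6.png')[60:280,270:460]
import numpy as np
a=np.clip(a.astype(float)*2.2,0,255).astype('uint8')
cv2.imwrite('pics/z.png',cv2.resize(a,None,fx=2.7,fy=2.7))"
```

```text
(no output)
```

View pics/z.png

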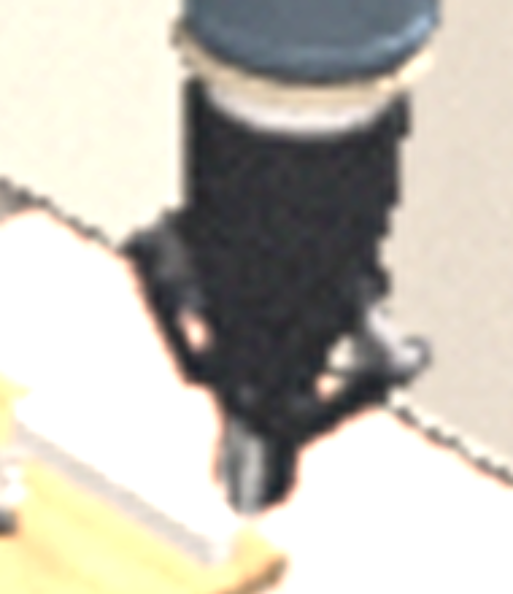

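```bash
python3 -c "
from h import *
print(r.read_state()['joint_positions'].round(3))"
```

```text
[ 0.473  0.593 -0.32   1.608  0.216  0.967  0.146]
```

Request:
arm_command(increments=[[0, 0, 0, -7], [0, 0, 0, -7], [0, 0, 0, -7], [0, 0, 0, -7], [0, 0, 0, -7], [0, 0, 0, -7], [0, 0, 0, -7], [0, 0, 0, -7], [0, 0, 0, -7], [0, 0, 0, -7], [0, 0, 0, -7], [0, 0, 0, -7]])

```text
clock: 7.82
position: [0.602, -0.2207, 0.3351]
tcp_rot: [0.707, 0.012, 0.707, -0.012]
contact_force: [-0.3, 0.7, 0.2]
gripper_width: -0.0
```

Request:
arm_command(increments=[[0, 0, 0, -6], [0, 0, 0, 0]])

```text
clock: 7.98
position: [0.6019, -0.2209, 0.3349]
tcp_rot: [0.706, -0.024, 0.707, 0.025]
contact_force: [0.8, 0.9, -0.2]
gripper_width: 0.0003
```

```bash
python3 -c "
from h import *
plan((-.022,.085),.165)"
```

```text
t 7.9833 tip jig [ 0.0252 -0.0959  0.1615] target world [ 0.5429 -0.0433  0.165 ] shift tool [-0.0033  0.1811 -0.0466] turn deg -89.8 | per jig-axis unit: [[-0.001, 0.001, -1.0], [-0.004, 1.0, 0.001], [1.0, 0.004, -0.001]] F [ 0.84  0.86 -0.16] w 0.0003
```

Request:
arm_command(increments=[[-0.002, 0.015, -0.005, 0], [-0.001, 0.02, -0.005, 0], [0, 0.02, -0.005, 0], [0, 0.02, -0.005, 0], [0, 0.02, -0.005, 0], [0, 0.02, -0.005, 0], [0, 0.02, -0.005, 0], [0, 0.018, -0.005, 0], [0, 0.015, -0.004, 0], [0, 0.01, -0.003, 0], [0, 0.003, 0, 0], [0, 0, 0, 0]])

```text
clock: 8.98
position: [0.5438, -0.0419, 0.3387]
tcp_rot: [0.707, -0.023, 0.707, 0.023]
contact_force: [-0.2, -0.7, -0.3]
gripper_width: -0.0001
```

```bash
python3 -c "
from h import *
plan((-.022,.085),.10)
import cv2
cv2.imwrite('pics/scene7.png',cv2.resize(eyes.read_camera('scene')[110:260,230:390,::-1],None,fx=3.9,fy=3.9,interpolation=2))
cv2.imwrite('pics/top7.png',cv2.resize(eyes.read_camera('top')[165:255,260:400,::-1],None,fx=5.7,fy=5.7,interpolation=2))"
```

```text
t 8.9833 tip jig [-0.021   0.0863  0.1653] target world [ 0.5429 -0.0433  0.1   ] shift tool [ 0.0653 -0.0013 -0.001 ] turn deg 89.94 | per jig-axis unit: [[0.0, -0.0, -1.0], [0.001, 1.0, -0.0], [1.0, -0.001, 0.0]] F [-0.19 -0.71 -0.34] w -0.0001
```

View pics/scene7.png

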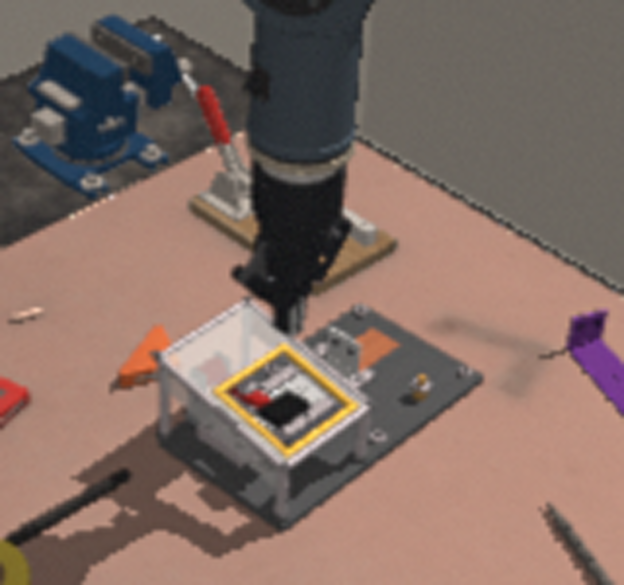

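View pics/top7.png

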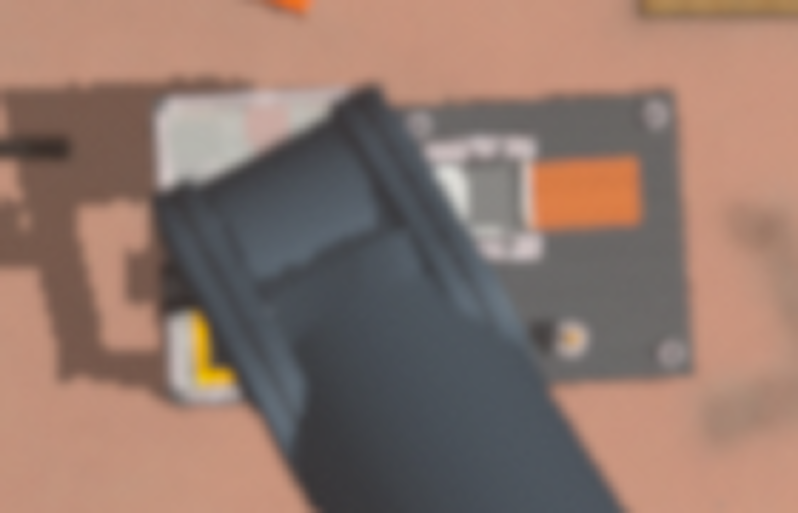

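Request:
arm_command(increments=[[0.015, -0.001, -0.001, 0], [0.02, 0, 0, 0], [0.015, 0, 0, 0], [0.01, 0, 0, 0], [0.005, 0, 0, 0], [0, 0, 0, 0]])

```text
clock: 9.58
position: [0.5427, -0.0438, 0.2728]
tcp_rot: [0.706, -0.022, 0.707, 0.023]
contact_force: [-0.0, 0.8, 0.7]
gripper_width: -0.0002
```

```bash
python3 -c "
from h import *
plan((-.022,.085),.079)
import cv2
cv2.imwrite('pics/scene8.png',cv2.resize(eyes.read_camera('scene')[140:240,250:350,::-1],None,fx=6,fy=6,interpolation=2))"
```

```text
t 9.5833 tip jig [-0.0225  0.0845  0.0994] target world [ 0.5429 -0.0433  0.079 ] shift tool [0.0204 0.0005 0.0005] turn deg 89.93 | per jig-axis unit: [[-0.002, 0.0, -1.0], [0.001, 1.0, 0.0], [1.0, -0.001, -0.002]] F [-0.04  0.82  0.66] w -0.0002
```

View pics/scene8.png

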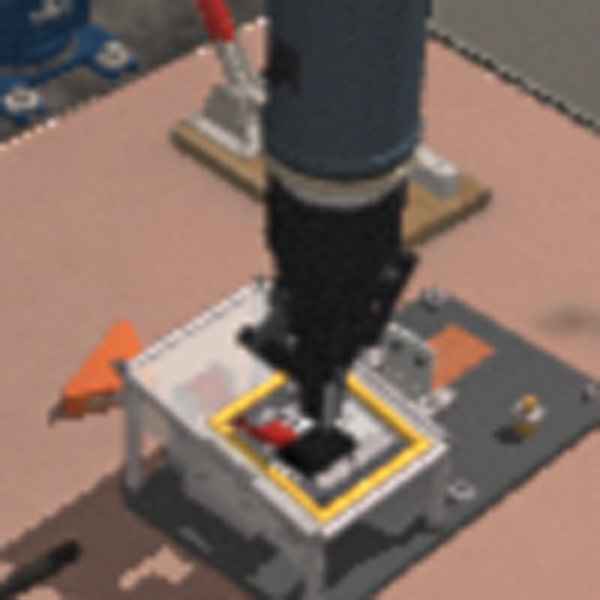

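Request:
arm_command(increments=[[0.008, 0, 0, 0], [0.006, 0, 0, 0], [0.004, 0, 0, 0], [0.003, 0, 0, 0], [0.003, 0, 0, 0], [0.002, 0, 0, 0], [0.002, 0, 0, 0], [0.002, 0, 0, 0]])

```text
clock: 10.3
position: [0.5425, -0.0432, 0.2436]
tcp_rot: [0.707, -0.023, 0.707, 0.023]
contact_force: [-3.6, 0.1, 3.5]
gripper_width: 0.0
```

```bash
python3 -c "
from h import *
plan((-.022,.085),.0585)
import cv2
cv2.imwrite('pics/scene9.png',cv2.resize(eyes.read_camera('scene')[140:240,250:350,::-1],None,fx=6,fy=6,interpolation=2))"
```

```text
t 10.3 tip jig [-0.0225  0.0851  0.0702] target world [ 0.5429 -0.0433  0.0585] shift tool [ 0.0117 -0.0001  0.0005] turn deg 89.99 | per jig-axis unit: [[-0.0, -0.0, -1.0], [0.0, 1.0, -0.0], [1.0, -0.0, -0.0]] F [-3.57  0.05  3.52] w 0.0
```

View pics/scene9.png

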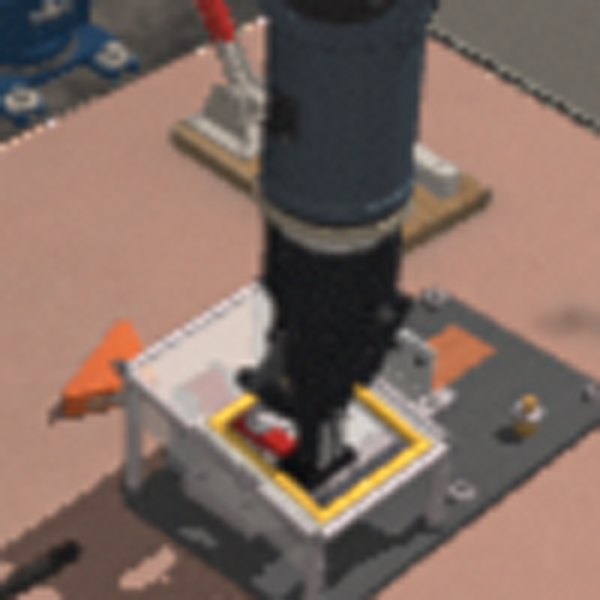

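```bash
python3 -c "
from h import *
from scipy.optimize import least_squares
s=r.read_state();M=R();tip=s['position']+M[:,0]*r.tip_extent
print('tip px',(proj('scene',tip)-[250,140]+.5)*6-.5)
for c in [(240,380),(255,390),(270,398),(285,408),(300,425),(410,310),(385,345),(360,385)]:
    u=(np.array(c)+.5)/6-.5+[250,140]
    f=least_squares(lambda v:proj('scene',tip+v[0]*M[:,1]-v[1]*M[:,0])-u,[0,.05]);print(c,f.x.round(4))
"
python3 -c "
import cv2,numpy as np
a=cv2.imread('pics/scene9.png')[270:520,180:450]
cv2.imwrite('pics/z2.png',cv2.resize(np.clip(a.astype(float)*2.2,0,255).astype('uint8'),None,fx=2.2,fy=2.2))"
```

```text
tip px [317.14471748 457.44256184]
(240, 380) [0.0688 0.1009]
(255, 390) [0.0564 0.0862]
(270, 398) [0.0437 0.0726]
(285, 408) [0.0307 0.0572]
(300, 425) [0.017  0.0359]
(410, 310) [-0.0747  0.0676]
(385, 345) [-0.0542  0.0532]
(360, 385) [-0.0342  0.0348]
```

View pics/z2.png

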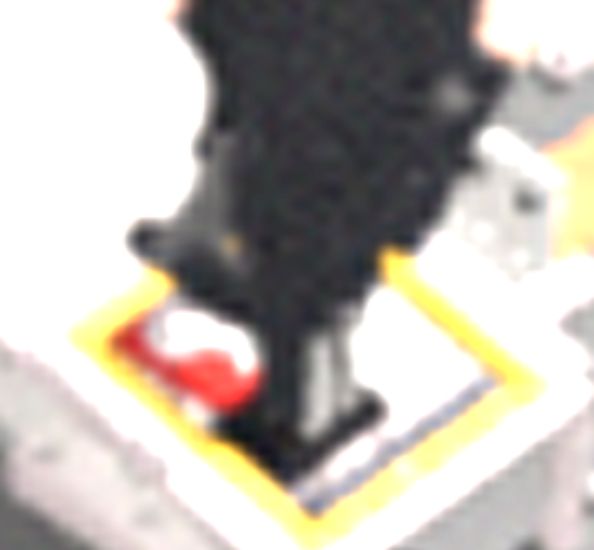

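Request:
arm_command(increments=[[0.002, 0, -0.001, 0], [0.002, 0, -0.001, 0], [0.002, 0, 0, 0], [0.002, 0, 0, 0], [0.002, 0, 0, 0], [0, 0, 0, 0]])

```text
clock: 10.85
position: [0.5415, -0.0433, 0.2338]
tcp_rot: [0.707, -0.023, 0.706, 0.023]
contact_force: [3.2, -0.3, 6.4]
gripper_width: -0.0002
```

```bash
python3 -c "
from h import *
plan((-.022,.085),.0585)"
```

```text
t 10.85 tip jig [-0.0231  0.0852  0.0604] target world [ 0.5429 -0.0433  0.0585] shift tool [ 0.0019 -0.0002  0.0011] turn deg 89.98 | per jig-axis unit: [[0.002, 0.0, -1.0], [0.0, 1.0, 0.0], [1.0, -0.0, 0.002]] F [ 3.2  -0.34  6.39] w -0.0002
```

Request:
arm_command(increments=[[0.001, 0, 0, 0], [0.001, 0, 0.0005, 0], [0, 0, 0, 0]])

```text
clock: 11.1
position: [0.5417, -0.0432, 0.2319]
tcp_rot: [0.707, -0.023, 0.706, 0.023]
contact_force: [1.8, -0.6, 6.8]
gripper_width: -0.0001
```

Request:
arm_command(increments=[[0.0005, 0, 0, 0], [0.0005, 0, 0, 0], [0, 0, 0, 0]])

```text
clock: 11.35
position: [0.5417, -0.0432, 0.2313]
tcp_rot: [0.707, -0.023, 0.706, 0.023]
contact_force: [0.5, -0.8, 11.4]
gripper_width: -0.0
```

```bash
python3 -c "
from h import *
plan((-.022,.085),.0585)
import cv2
cv2.imwrite('pics/scene10.png',cv2.resize(eyes.read_camera('scene')[140:240,250:350,::-1],None,fx=6,fy=6,interpolation=2))
cv2.imwrite('pics/top10.png',cv2.resize(eyes.read_camera('top')[165:255,260:400,::-1],None,fx=5.7,fy=5.7,interpolation=2))"
```

```text
t 11.35 tip jig [-0.0229  0.0852  0.0579] target world [ 0.5429 -0.0433  0.0585] shift tool [-0.0006 -0.0002  0.0009] turn deg 89.98 | per jig-axis unit: [[0.002, -0.0, -1.0], [0.0, 1.0, -0.0], [1.0, -0.0, 0.002]] F [ 0.47 -0.84 11.41] w -0.0
```

View pics/scene10.png

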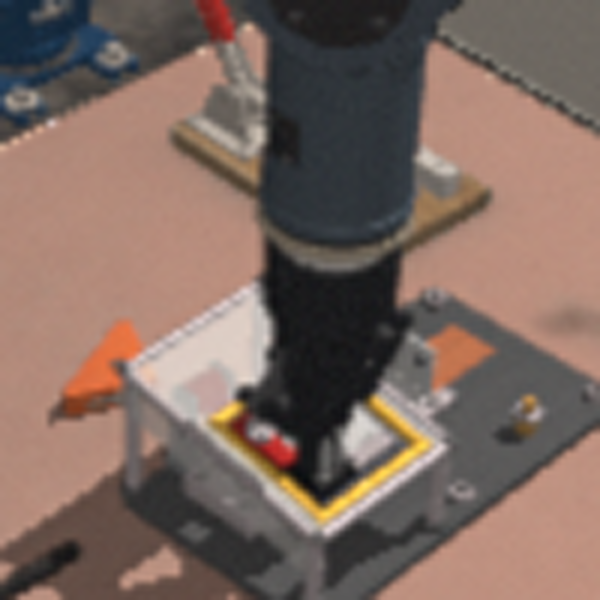

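Request:
arm_command(increments=[[0.0004, 0, 0, 0], [0, 0, 0, 0], [0, 0, 0, 0], [0, 0, 0, 0], [0, 0, 0, 0], [0, 0, 0, 0], [0, 0, 0, 0], [0, 0, 0, 0]])

```text
clock: 12.12
position: [0.5417, -0.0432, 0.2311]
tcp_rot: [0.707, -0.023, 0.706, 0.023]
contact_force: [-0.2, -0.7, 12.9]
gripper_width: 0.0003
```

```bash
python3 -c "
from h import *
plan((-.022,.085),.0585)"
```

```text
t 12.1167 tip jig [-0.0229  0.0852  0.0577] target world [ 0.5429 -0.0433  0.0585] shift tool [-0.0008 -0.0002  0.0009] turn deg 89.98 | per jig-axis unit: [[0.002, -0.0, -1.0], [0.0, 1.0, -0.0], [1.0, -0.0, 0.002]] F [-0.16 -0.72 12.94] w 0.0003
```

View pics/top10.png

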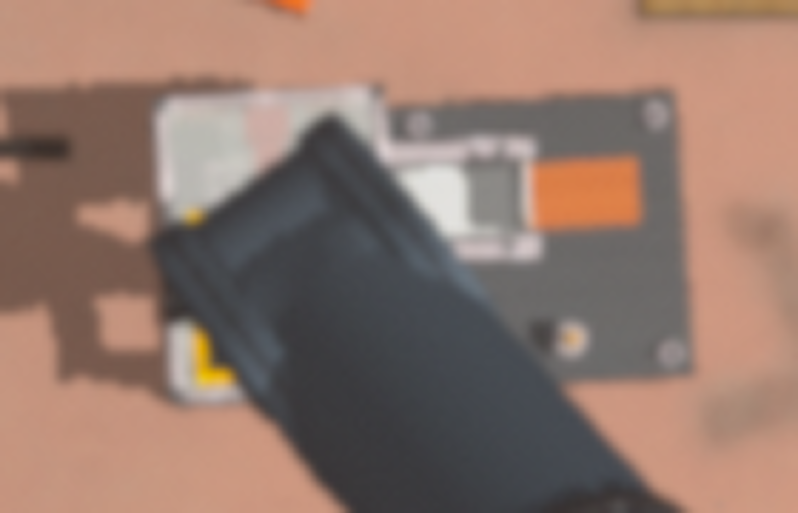

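```bash
python3 -c "
from h import *
print(order.close_job()); s=r.read_state();print(s['clock'],s['contact_force'])"
```

```text
the job is handed in; nothing more can be done
None
the job is handed in; nothing more can be done
```

I pushed the bracket home with the closed fingers. I then reached through the guard window and pressed the hold-down's pad. I handed the job in at about 12.1 s with the arm still pressing; no verdict was reported.

- **Bracket home:** the push force rose to 8 N with the fingertip centre at jig y -66 mm, where the bracket should be fully home (upstand at -55 mm). The top picture put the upstand at about -57 mm, 2 mm short, which is about as exact as the picture can be read. The upstand had not moved in the last picture, taken during pressing.
- **Clamping:** the force on the pad climbed steeply from 6.8 to 11.4 N over the last 1 mm commanded, which I took as the foot meeting the bracket. It then held at 12.9 N with the fingertips at z 57.7 mm, about the height expected with the foot down. I worked out the clamping from force and height; the hold-down angle and the foot force were not measured directly.
- **Guard:** I turned the gripper so its jaws opened along the jig's y, and the pictures gave roughly 2 cm of clearance over the window rim. During the press I saw up to 3.6 N sideways, first one way and then the other. I took it as friction on the pad as it swings, and it fell to about zero by the end, but I could not rule out other contact directly.
- **Other things on the table:** I did not touch any of them on purpose. I made no separate measurement of their positions at the end.

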